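Pin the clamp arm of a dish stage

TASK

Lock the clamp of the dish stage: swing its arm by the upright black grip over the dish until it meets its stop, so that the eye at its end lies over the hole in the stage's boss. Then take the locking pin (the one with the tall head) from the pin rack, put it down through both holes until its collar rests on the arm, and let go of it.

Things in the scene. Friction and masses are not known exactly. Their poses are not given: they have to be found in the camera images.
- clamp_arm (a joint): Swing angle (rad) of the flat steel arm (24 mm wide, 8 mm thick, 51 to 59 mm above the table) about the stage's pivot post. 0: on its stop, its eye exactly over the boss hole; grows to 1.3 as it swings out, clockwise from above, towards the robot. Turns lightly (0.05 N m) and stays where left. Its round eye, 140 mm from the pivot axis, is 48 mm wide with a 24 mm hole.
- clamp_grip (a point): On the axis of the upright round black grip on the arm, 70 mm from the pivot axis, midway between pivot and eye; 76 mm above the table. The grip is 16 mm in diameter and stands from 59 to 93 mm above the table. The frame turns with the arm: +y points to the pivot axis, z up.
- boss_hole (a point): Centre of the mouth of the hole (24 mm wide, 38 mm deep, straight down) in the 44 mm round boss of the fixed aluminium dish stage (base plate 110x190x10 mm, a petri dish on it, pivot post at its other end); 50 mm above the table. z up, +y points level to the pivot axis, 140 mm away; the arm stands on the -x side when swung out.
- lock_pin: Pin, 90 g: steel shank 14 mm thick, 40 mm long, last 12 mm tapered to 5 mm; collar 40 mm wide, 6 mm thick; black round head 24 mm wide, 40 mm tall. Origin on the axis under the collar, z up (head z 6 to 46 mm, nose -40 mm); 59 mm above the table when seated. Starts hanging upright in a fixed grey rack (160x60 mm, 60 mm tall) whose other hole, 80 mm off, holds a short plug with a 14 mm head.
Not all that is in view belongs to the job. What is shaped like the lock_pin but purple is not meant.

How it is judged:
By the outcome, as a careful person would: the job done as asked, in the order asked, and still so for the second after the job is handed in, with the robot touching nothing.
It also fails if it takes over 45 s, if anything falls off the work surface, if the arm or the gripper's body presses on something with over 40 N, if the wrist force passes 120 N, or if a joint passes its speed limit or range.

ROBOT

A 7-joint arm with a two-finger parallel gripper is mounted at the origin on a cart in front of the work surface, level with it; the furniture and walls round the work are solid. World frame = base frame: x ahead of the robot, y to its left, z up, the work surface at z = 0. Lengths are in m, angles in rad, forces in N, time in s.
With the tool pointing down it reaches from about 0.4 to 0.9 m from the base axis. Payload 5.5 kg.
Tool frame: the origin (TCP) lies midway between the tips of the shut fingers; the grasp point (between the pads) lies 19 mm behind it (bot.grip_point_offset is the distance from the TCP to the grasp point, in m); z points along the fingers, x is the direction in which the jaws open and shut, and the axes are right-handed (so a half turn about z gives the same grasp; the last joint's range is limited). The gripper opens to 85 mm and grips with 20 to 120 N. Pads are 22 mm wide; open, the fingers measure 114 mm over their backs; the gripper's body (76 mm by 85 mm) begins 54 mm behind the grasp point. The pads swing forward as they close: fully open they stand 13 mm farther back than shut.
Start: joints at [-1.069, 0.501, -0.427, 1.55, 0.221, 1.138, -0.21], TCP at [0.154, 0.632, 0.231] pointing down, gripper open.
Joint ranges: [-2.88, 2.88], [-0.31, 2.03], [-1.54, 1.56], [0.2, 2.42], [-1.41, 4.55], [0.19, 2.02], [-2.57, 2.57]. Speed limits (rad/s): [2.57, 2.57, 3.14, 3.14, 3.14, 3.14, 3.14].

INTERFACE

Orientations are given as a 3x3 rotation matrix whose columns are the frame's x, y, z axes.
In Python, from workcell import bot, camera, spotter gives the robot as it stands.
- The arm moves only by the tool play_rows, never from a script. Its argument "motion" is a list of rows, each a list of 2 entries, a list of its own where there are three numbers: the shift along the tool's x, y, z in units of 40 mm (1.0 is 40 mm), then the turn, a rotation vector about the tool's x, y, z in units of 5 degrees (1.0 is 5 degrees). In form: [[[dx, dy, dz], [rx, ry, rz]], ...]. A call has 1 to 10 rows; each row is the pose to reach, as a shift and turn from the pose measured when the call began, along the tool's axes at that moment; what a row does not reach only later rows make up. A row lasts 1/8 s, in which the tool goes at most 62.5 mm and 10.7 degrees, less where a joint would pass 70% of its speed; a pose out of reach is approached as far as the arm can. A call with a gripper value outside its range is refused whole. "grip" is the closure, from 0 (fully open) to 1 (shut), set as the call begins (left out, the last holds). The fingers move at their own pace and stop on an object; "grip_force" is the grip in N (left out, the last holds). Time passes only in rows, so rows that repeat a pose let the fingers close. It gives the time, the measured TCP pose, the force and the opening at its end, in the units of the state.
- bot.state(): the state, without advancing time (a new reading comes with each control period).
- camera(name): name is "scene" or "top" or "wrist"; returns a dict with "color" (480x640x3 uint8, red, green, blue), "camera_matrix" (3x3 intrinsics, pixels), "k1" (the pictures are not rectified: a ray, as slopes to the right and down, at radius r is drawn at 1 + k1 r^2 times it, then the intrinsics apply), "camera_from_world" (4x4, takes a point from world to camera coordinates). Camera axes: x right, y up, looking along -z (the intrinsics and any distortion apply to the point x, -y, -z); pixel columns grow to the right and rows downward; lengths in m; the calibration is good to about 2 mm. A picture is of the moment at which its call begins. There is no depth.
- bot.hand_in(): hands the job in, once; it reports no verdict.
Trained networks look in a picture, given as the dict that the camera call returned (one of the last four; its "shot" number tells which), for a name from the list of things; names that differ only in an ending like _2 or _b are one class to them, and where a whole thing is asked for, a point or a joint stands for the part that bears it (a point fixed in the world has none). Each returns a list of dicts, best first, with "confidence" (0 to 1); they miss things now and then, are a little off and sometimes report something else, mostly with a low value. They report only what shows in the picture. A call takes as long as a camera call. They do not tell look-alikes from the thing itself.
- spotter.outline_of(picture, thing): "pixels" (480x640 bool, what is visible of it) and "centre" ([column, row] in pixels, amid what is visible of it).
The state is a dict: "time_s": time; "q": joint angles; "dq": joint speeds; "effort": joint torques, N m; "tool_pos": TCP position; "tcp_rot": TCP orientation; "force": force on the tool from outside, world axes, zero at the start; "ft_torque": the same for the moment, N m; "grip_width": opening from 0.0 (shut) to 1.0 (fully open).
Only numpy, scipy, OpenCV 4.12 (cv2) and the standard library are available. Lean on these libraries where they do the work, as an engineer would, in place of code of your own. Each camera call takes 0.05 s, during which the arm holds its last target.

## Working session

There is one attempt and no reset: what is moved stays moved. The work goes in short steps, Python scripts to look and compute and a tool call to move; the robot and the scene stay as the last step left them, time stands still between calls to the robot, and variables do not carry over. Pictures are saved under pics/ and viewed, and the job is handed in when it is done.

Besides the shell and the picture viewer there is one more tool, called after "Request:" in YAML: its name, and indented under it one key for each argument. play_rows: Moves the arm, as the interface text tells. Its arguments: {"type":"object","properties":{"motion":{"type":"array","items":{"type":"array"}},"grip":{"type":"number"},"grip_force":{"type":"number"}},"required":["motion"]}

```bash
mkdir -p pics; ls; cat > h.py <<'E'
import numpy as np, cv2
from workcell import bot, camera, spotter
def save(p,n): cv2.imwrite('pics/'+n,cv2.cvtColor(p['color'],cv2.COLOR_RGB2BGR))
def proj(p,X):
    X=np.atleast_2d(X); T=np.array(p['camera_from_world']); c=X@T[:3,:3].T+T[:3,3]
    s=np.c_[c[:,0]/-c[:,2],-c[:,1]/-c[:,2]]; r2=(s**2).sum(1,keepdims=True); s=s*(1+p['k1']*r2)
    K=np.array(p['camera_matrix']); return s@K[:2,:2].T+K[:2,2]
def ray(p,uv):
    K=np.array(p['camera_matrix']); d=np.linalg.solve(K[:2,:2],np.array(uv,float)-K[:2,2]); s=d.copy()
    for _ in range(30): s=d/(1+p['k1']*(s@s))
    T=np.array(p['camera_from_world']); R=T[:3,:3]; return -R.T@T[:3,3], R.T@np.array([s[0],-s[1],-1])
def atz(p,uv,z):
    o,d=ray(p,uv); return o+d*(z-o[2])/d[2]
def rel(st,target,R=None):
    "shift in units"
    return np.array(st['tcp_rot']).T@(np.array(target)-st['tool_pos'])/0.04
E
python3 - <<'E'
from h import *
s=bot.state(); print(s['time_s'],s['tool_pos'],s['tcp_rot'],s['force'])
for n in['scene','top']:
    p=camera(n); save(p,n+'0.png')
    T=np.array(p['camera_from_world']); print(n,-T[:3,:3].T@T[:3,3],p['k1'])
    for t in['clamp_arm','clamp_grip','lock_pin']:
        for o in spotter.outline_of(p,t): print(t,o['confidence'],o['centre'],o['pixels'].sum())
E
```

```text
pics
0.0 [0.15362874 0.63086664 0.23024961] [[ 2.36478377e-01  9.71636604e-01 -5.34906989e-04]
 [ 9.71634771e-01 -2.36478971e-01 -1.88870788e-03]
 [-1.96163197e-03 -7.30956548e-05 -9.99998073e-01]] [ 0.3276405   0.41272771 -0.16937081]
scene [ 0.22071627 -0.64010278  0.70713912] -0.02256988730735648
clamp_arm 0.62 [297.0, 230.9] 1131
clamp_grip 0.62 [294.0, 232.6] 1158
lock_pin 0.82 [417.7, 275.3] 549
lock_pin 0.64 [384.7, 314.7] 618
lock_pin 0.64 [326.2, 297.4] 546
lock_pin 0.53 [296.0, 233.4] 1088
top [ 0.37798398 -0.13063239  0.9326602 ] -0.025968399897639414
clamp_arm 0.62 [280.6, 260.6] 1419
clamp_grip 0.72 [279.5, 262.1] 1403
lock_pin 0.6 [413.9, 244.1] 393
lock_pin 0.55 [383.4, 195.0] 356
lock_pin 0.53 [361.1, 273.0] 381
```

View pics/scene0.png

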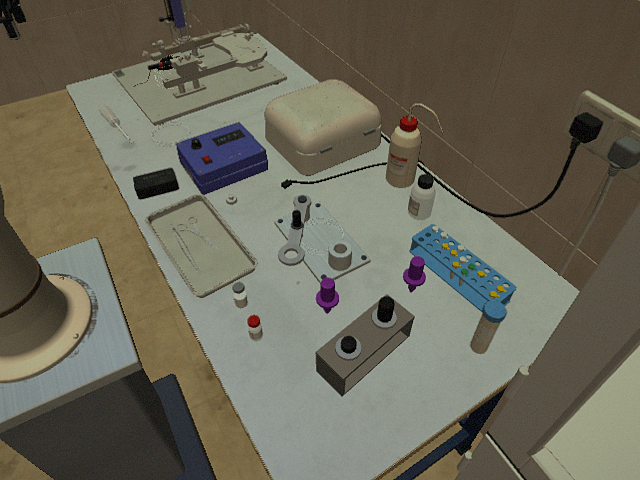

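View pics/top0.png

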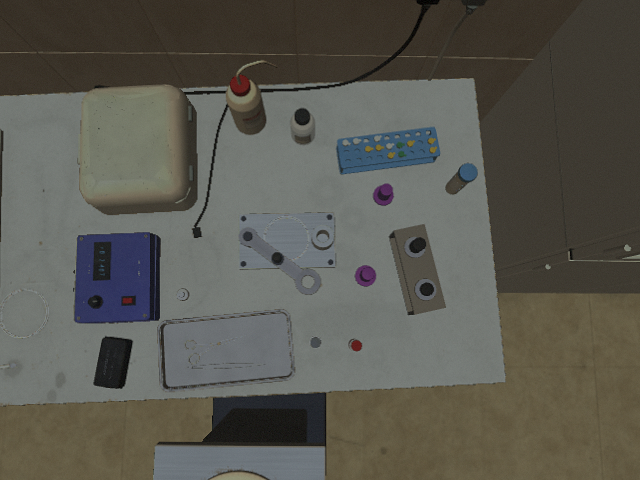

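The tall-headed pin is the far one in the rack: top (418,244), scene (386,308). Next I'll look at enlarged crops to get precise positions.

```bash
python3 - <<'E'
import cv2,numpy as np
t=cv2.imread('pics/top0.png');s=cv2.imread('pics/scene0.png')
f=lambda im,x,y,w,h,k:cv2.resize(im[y:y+h,x:x+w],None,fx=k,fy=k,interpolation=cv2.INTER_CUBIC)
cv2.imwrite('pics/c1.png',f(t,230,200,120,100,6))
cv2.imwrite('pics/c2.png',f(t,380,215,80,100,6))
cv2.imwrite('pics/c3.png',f(s,270,185,110,95,7))
cv2.imwrite('pics/c4.png',f(s,310,285,110,85,7))
E
```

```text
(no output)
```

View pics/c1.png

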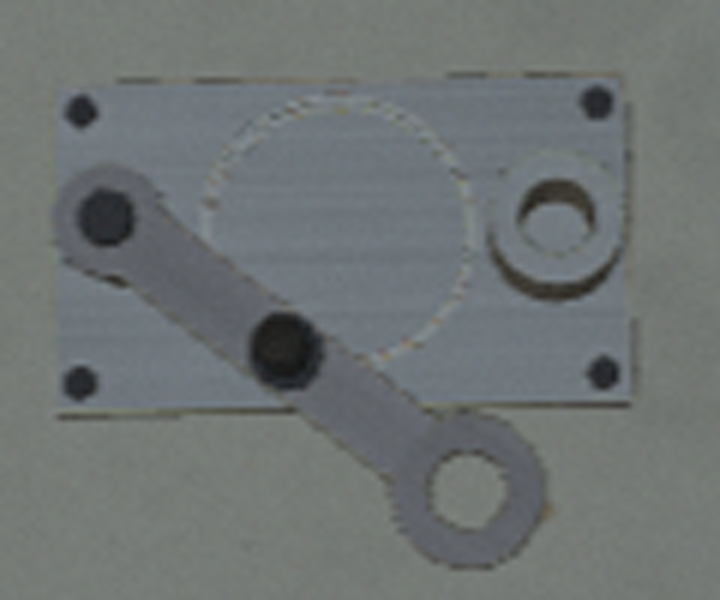

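View pics/c2.png

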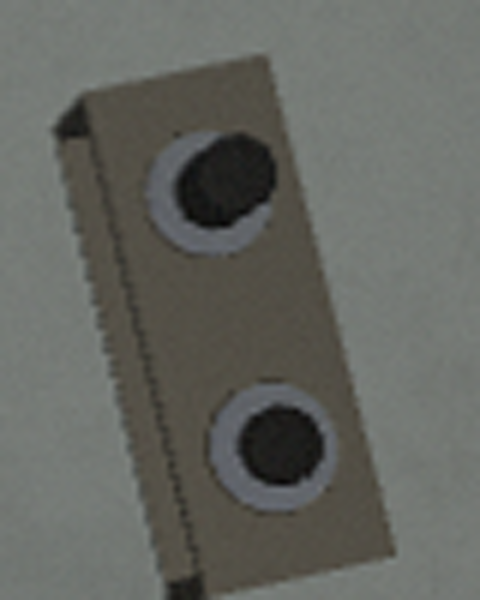

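View pics/c3.png

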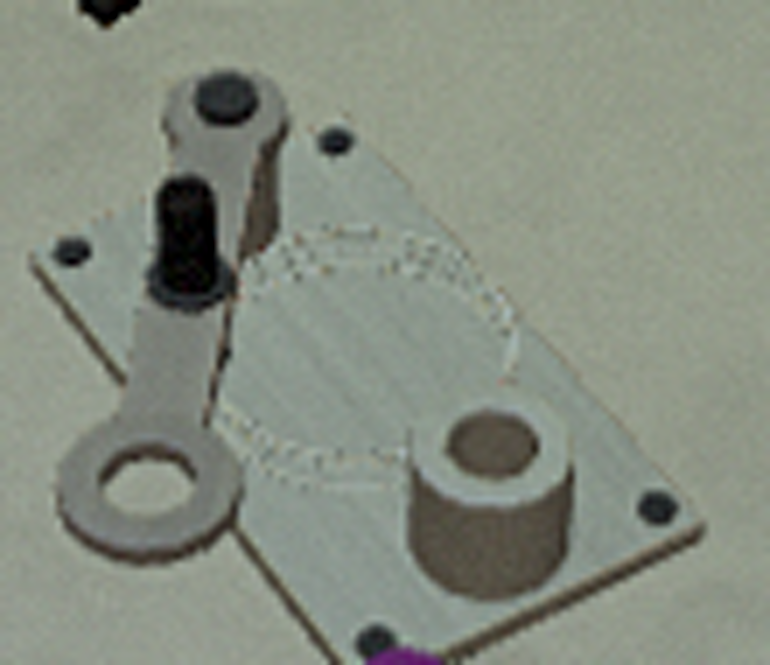

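View pics/c4.png

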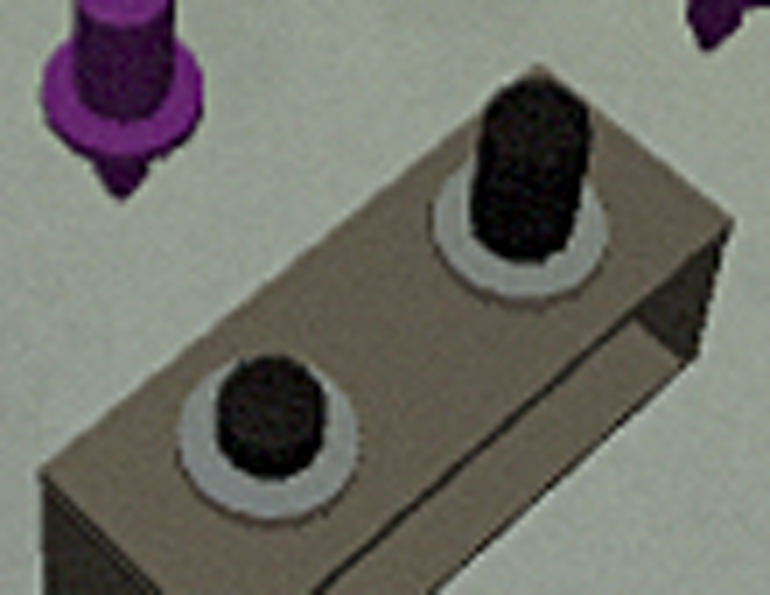

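```bash
python3 - <<'E'
from h import *
t=camera('top');s=camera('scene')
T=lambda x,y,z,ox=230,oy=200:atz(t,(ox+(x+.5)/6-.5,oy+(y+.5)/6-.5),z)
S=lambda x,y,z,ox=270,oy=185:atz(s,(ox+(x+.5)/7-.5,oy+(y+.5)/7-.5),z)
r=lambda n,*a:print(n,*[np.round(v*1000,1)[:2] for v in a])
b1,b2=T(556,217,.05),S(492,444,.05); r('boss',b1,b2)
e1,e2=T(469,490,.059),S(150,478,.059); r('eye',e1,e2)
g1,g2=T(286,348,.093),S(187,188,.093); r('griptop',g1,g2)
p1,p2=T(106,217,.062),S(226,98,.062); r('pivot',p1,p2)
r('head',T(243,168,.106,380,215),S(541,100,.106,310,285))
r('collar',T(210,192,.066,380,215),S(521,225,.066,310,285))
r('plugcollar',T(274,446,.066,380,215),S(268,435,.066,310,285))
for p,e,b in((p1,e1,b1),(p2,e2,b2)): print(np.linalg.norm((p-e)[:2]),np.linalg.norm((p-b)[:2]))
a=b1-p1;c=e1-p1;print(np.degrees([np.arctan2(a[1],a[0]),np.arctan2(c[1],c[0])]))
E
```

```text
boss [ 538.2 -150.9] [ 537.1 -153.1]
eye [ 451.4 -124.5] [ 450.9 -126.6]
griptop [490.2 -70.1] [493.1 -68.8]
pivot [534.6 -11.4] [533.4 -13.1]
head [ 517.4 -322.6] [ 519.  -318.7]
collar [ 516.5 -321.5] [ 515.2 -323.3]
plugcollar [ 438.5 -339. ] [ 437.5 -340.4]
0.1403787837381732 0.1394555567466371
0.1403291939650135 0.14008759137359222
[ -88.55823605 -126.35431017]
```

Positions from the two cameras agree to about 2 mm, and the lengths come out right (140 mm from pivot to eye and to boss). The arm has to swing about 38°.

```bash
python3 - <<'E'
from h import *
s=bot.state()
for w in([.35,.35,.23],[.492,-.069,.20]): print(np.round(rel(s,w),2))
E
```

```text
[-5.68  6.43  0.03]
[-15.02  12.36   0.78]
```

Request:
play_rows:
  motion:
    - [[-2,2.2,0],[0,0,0]]
    - [[-4,4.3,0],[0,0,0]]
    - [[-5.7,6.0,0],[0,0,0]]
    - [[-7.5,7.2,0.1],[0,0,0]]
    - [[-9,8.3,0.2],[0,0,0]]
    - [[-10.5,9.3,0.4],[0,0,0]]
    - [[-12,10.3,0.6],[0,0,0]]
    - [[-13.5,11.3,0.7],[0,0,0]]
    - [[-15,12.35,0.78],[0,0,0]]
    - [[-15,12.35,0.78],[0,0,0]]
  grip: 0

```text
time_s: 1.75
tool_pos: [0.4343, 0.0738, 0.2098]
tcp_rot: [[0.236, 0.972, 0.002], [0.972, -0.236, 0.0], [0.001, 0.002, -1.0]]
force: [1.8, -0.5, -0.7]
grip_width: 1.002
```

```bash
python3 - <<'E'
from h import *
s=bot.state(); print(s['time_s'],s['tool_pos'],np.round(s['tcp_rot'],3),s['q'],s['force'])
for w in([.492,-.069,.20],[.492,-.069,.068]): print(np.round(rel(s,w),2))
p=camera('wrist');save(p,'w1.png'); print(proj(p,[[.492,-.069,.093],[.5377,-.152,.05],[.4512,-.1255,.059]]))
E
```

```text
1.75 [0.43433759 0.07384599 0.20982455] [[ 0.236  0.972  0.002]
 [ 0.972 -0.236  0.   ]
 [ 0.001  0.002 -1.   ]] [-0.14198432  0.12243911 -0.09384419  2.08418169  0.01437443  0.93387963
  1.08871713] [ 1.81766103 -0.52905473 -0.68388524]
[-3.13  2.24  0.25]
[-3.13  2.24  3.55]
[[167.93210757 349.4673372 ]
 [121.99984782 383.95110223]
 [106.7251852  301.13654857]]
```

View pics/w1.png

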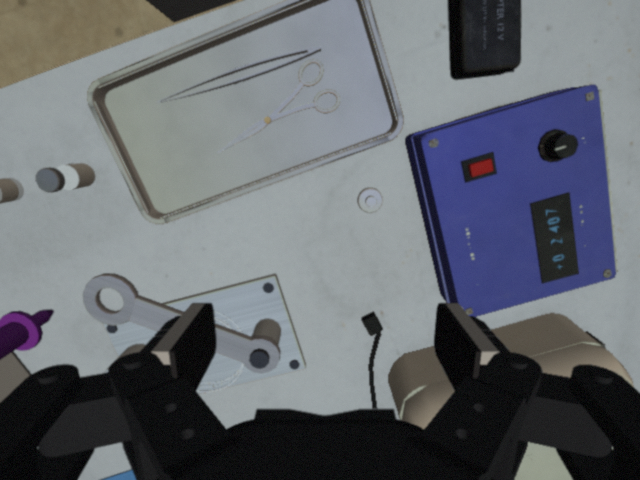

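The wrist view shows the eye at about (108,297), close to the predicted (107,301); the finger hides the grip. I'll carry on to above the grip and lower.

Request:
play_rows:
  motion:
    - [[-1.4,1,0.2],[0,0,0]]
    - [[-2.6,1.8,0.25],[0,0,0]]
    - [[-3.13,2.24,0.3],[0,0,0]]
    - [[-3.13,2.24,0.5],[0,0,0]]
    - [[-3.13,2.24,1.3],[0,0,0]]
    - [[-3.13,2.24,2.1],[0,0,0]]
    - [[-3.13,2.24,2.9],[0,0,0]]
    - [[-3.13,2.24,3.5],[0,0,0]]
    - [[-3.13,2.24,3.5],[0,0,0]]
    - [[-3.13,2.24,3.5],[0,0,0]]

```text
time_s: 3.05
tool_pos: [0.4937, -0.0782, 0.0709]
tcp_rot: [[0.244, 0.97, 0.003], [0.97, -0.244, -0.004], [-0.003, 0.004, -1.0]]
force: [0.3, -0.3, -0.4]
grip_width: 0.998
```

```bash
python3 - <<'E'
from h import *
s=bot.state(); print(s['time_s'],s['tool_pos'],s['force'],s['q'])
print(np.round(rel(s,[.492,-.069,.068]),2))
p=camera('wrist');save(p,'w2.png')
E
```

```text
3.05 [ 0.49374634 -0.07820527  0.07089479] [ 0.27130955 -0.32390722 -0.43181107] [ 0.0760213   0.43529281  0.02969691  2.05806506 -0.01503947  0.64473652
  1.4388454 ]
[ 0.21 -0.1   0.07]
```

View pics/w2.png

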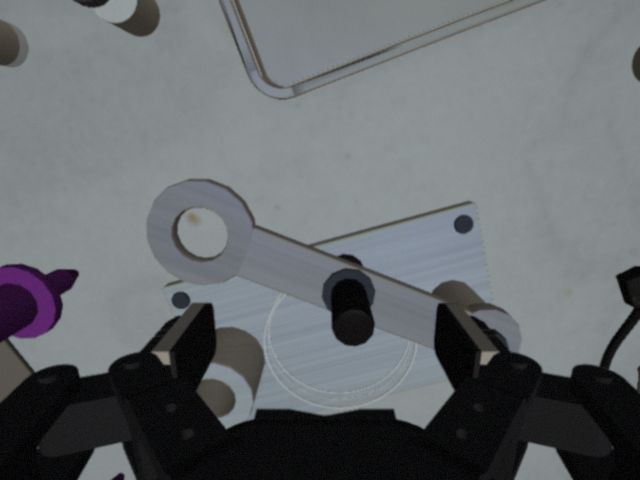

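The grip sits slightly right of centre between the fingers, which matches the 8 mm offset I computed. I'll correct for that, then close.

Request:
play_rows:
  motion:
    - [[0.21,-0.1,0.08],[0,0,0]]
    - [[0.21,-0.1,0.08],[0,0,0]]
    - [[0.21,-0.1,0.08],[0,0,0]]
    - [[0.21,-0.1,0.08],[0,0,0]]

```text
time_s: 3.6
tool_pos: [0.4924, -0.0696, 0.0681]
tcp_rot: [[0.245, 0.97, 0.005], [0.97, -0.245, -0.004], [-0.003, 0.005, -1.0]]
force: [-0.5, -0.3, -0.2]
grip_width: 1.004
```

Request:
play_rows:
  motion:
    - [[0,0,0],[0,0,0]]
    - [[0,0,0],[0,0,0]]
    - [[0,0,0],[0,0,0]]
    - [[0,0,0],[0,0,0]]
    - [[0,0,0],[0,0,0]]
    - [[0,0,0],[0,0,0]]
  grip: 1
  grip_force: 25

```text
time_s: 4.35
tool_pos: [0.4939, -0.0682, 0.0684]
tcp_rot: [[0.244, 0.97, 0.007], [0.97, -0.244, -0.003], [-0.001, 0.008, -1.0]]
force: [3.5, 4.0, -2.6]
grip_width: 0.171
```

```bash
python3 - <<'E'
from h import *
s=bot.state(); print(s['time_s'],s['tool_pos'],s['force'],s['grip_width'])
pv=np.array([.5342,-.0122])
for a in(-126.35,-120,-114,-108,-102,-96,-92,-88.56,-86,-84):
    g=pv+.07*np.array([np.cos(np.radians(a)),np.sin(np.radians(a))])
    print(a,np.round(g,4),np.round(rel(s,[*g,s['tool_pos'][2]]),2))
p=camera('top');save(p,'t2.png')
p=camera('wrist');save(p,'w3.png')
E
```

```text
4.35 [ 0.4939322  -0.06821641  0.06844012] [ 3.52682939  3.98343362 -2.63249842] 0.170595565821149
-126.35 [ 0.4927 -0.0686] [-0.02 -0.03 -0.  ]
-120 [ 0.4992 -0.0728] [-0.08  0.16  0.  ]
-114 [ 0.5057 -0.0761] [-0.12  0.33  0.  ]
-108 [ 0.5126 -0.0788] [-0.14  0.52  0.  ]
-102 [ 0.5196 -0.0807] [-0.15  0.7   0.01]
-96 [ 0.5269 -0.0818] [-0.13  0.88  0.01]
-92 [ 0.5318 -0.0822] [-0.11  1.    0.01]
-88.56 [ 0.536  -0.0822] [-0.08  1.1   0.01]
-86 [ 0.5391 -0.082 ] [-0.06  1.18  0.01]
-84 [ 0.5415 -0.0818] [-0.04  1.24  0.01]
```

View pics/w3.png

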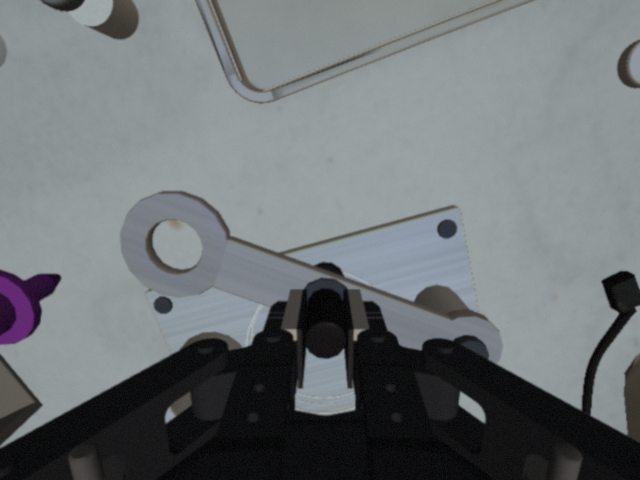

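The jaws hold the grip: the opening is 0.171 × 85 = 14.5 mm for a 16 mm grip, and the picture shows it between the pads. Now I'll swing it along the arc.

Request:
play_rows:
  motion:
    - [[-0.08,0.16,0],[0,0,0]]
    - [[-0.12,0.33,0],[0,0,0]]
    - [[-0.14,0.52,0],[0,0,0]]
    - [[-0.15,0.7,0],[0,0,0]]
    - [[-0.13,0.88,0],[0,0,0]]
    - [[-0.11,1.0,0],[0,0,0]]
    - [[-0.08,1.08,0],[0,0,0]]
    - [[-0.08,1.12,0],[0,0,0]]
    - [[-0.08,1.14,0],[0,0,0]]
    - [[-0.08,1.14,0],[0,0,0]]

```text
time_s: 5.7
tool_pos: [0.5365, -0.0815, 0.0683]
tcp_rot: [[0.243, 0.97, 0.005], [0.97, -0.243, -0.002], [-0.001, 0.006, -1.0]]
force: [-3.6, 4.8, -0.1]
grip_width: 0.179
```

```bash
python3 - <<'E'
from h import *
s=bot.state(); print(s['time_s'],s['tool_pos'],s['force'],s['grip_width'])
g=[.536,-.0822,.068];print(np.round(rel(s,g),2))
p=camera('top');save(p,'t3.png')
im=cv2.imread('pics/t3.png');cv2.imwrite('pics/t3c.png',cv2.resize(im[190:310,220:360],None,fx=5,fy=5,interpolation=cv2.INTER_CUBIC))
p=camera('scene');save(p,'s3.png')
im=cv2.imread('pics/s3.png');cv2.imwrite('pics/s3c.png',cv2.resize(im[170:290,250:400],None,fx=5,fy=5,interpolation=cv2.INTER_CUBIC))
E
```

```text
5.7 [ 0.53652264 -0.08149006  0.06832897] [-3.64951047  4.83825671 -0.11055498] 0.17908960412630778
[-0.02 -0.01  0.01]
```

View pics/t3c.png

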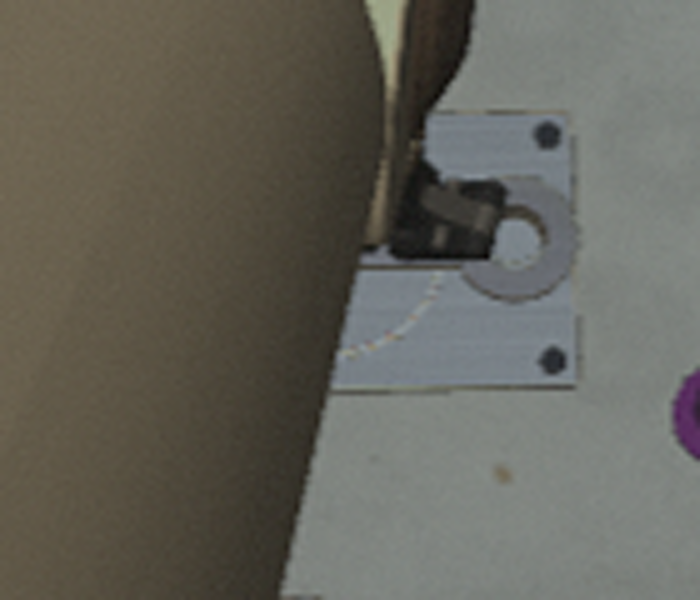

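View pics/s3c.png

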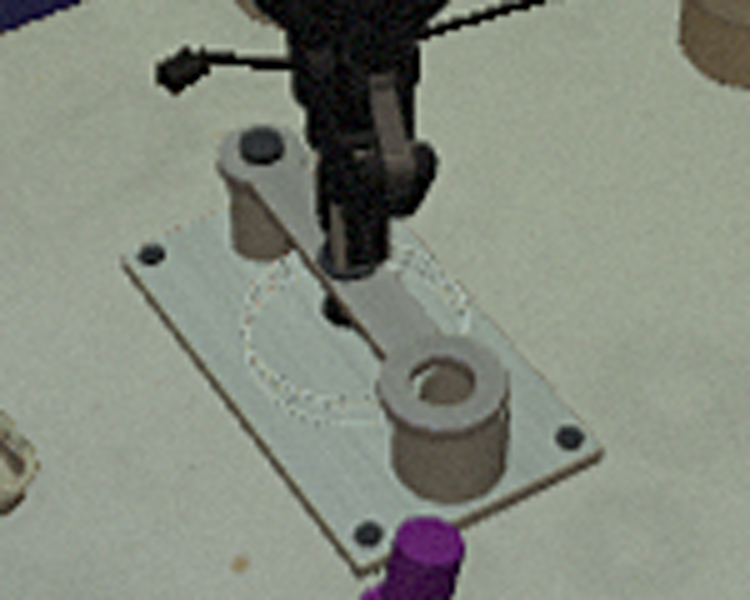

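The eye is nearly over the boss. I'll press a little farther to be sure the arm is on its stop.

Request:
play_rows:
  motion:
    - [[0,0.06,0],[0,0,0]]
    - [[0.01,0.12,0],[0,0,0]]
    - [[0.02,0.16,0],[0,0,0]]
    - [[0.02,0.16,0],[0,0,0]]

```text
time_s: 6.3
tool_pos: [0.539, -0.0816, 0.0681]
tcp_rot: [[0.243, 0.97, -0.003], [0.97, -0.243, -0.001], [-0.001, -0.002, -1.0]]
force: [-12.1, 5.5, 12.9]
grip_width: 0.173
```

```bash
python3 - <<'E'
from h import *
s=bot.state(); print(s['time_s'],s['tool_pos'],s['force'],s['grip_width'])
p=camera('scene');save(p,'s4.png')
im=cv2.imread('pics/s4.png');cv2.imwrite('pics/s4c.png',cv2.resize(im[170:290,250:400],None,fx=5,fy=5,interpolation=cv2.INTER_CUBIC))
E
```

```text
6.3 [ 0.53897924 -0.08155422  0.06811943] [-12.0990794    5.47378862  12.87603541] 0.17326439274148642
```

View pics/s4c.png

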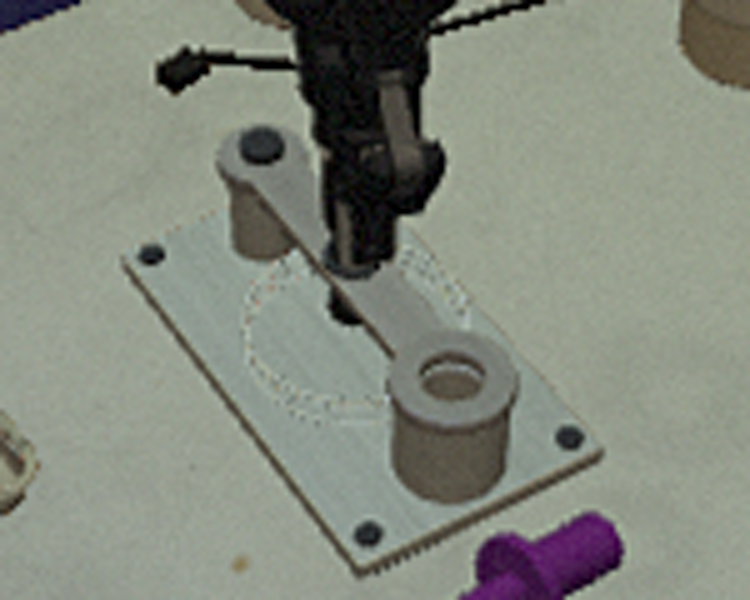

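The eye now looks concentric with the boss and the stop pushes back with about 12 N. But a purple pin has moved, so I'll check the full view.

```bash
python3 -c "
import cv2,numpy as np
a=[cv2.imread('pics/%s.png'%n)[160:420,220:540] for n in('scene0','s3','s4')]
cv2.imwrite('pics/cmp.png',cv2.resize(np.hstack([a[1],a[2]]),None,fx=1.25,fy=1.25))
b=cv2.imread('pics/t2.png');cv2.imwrite('pics/t2b.png',b)"
```

```text
(no output)
```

View pics/cmp.png

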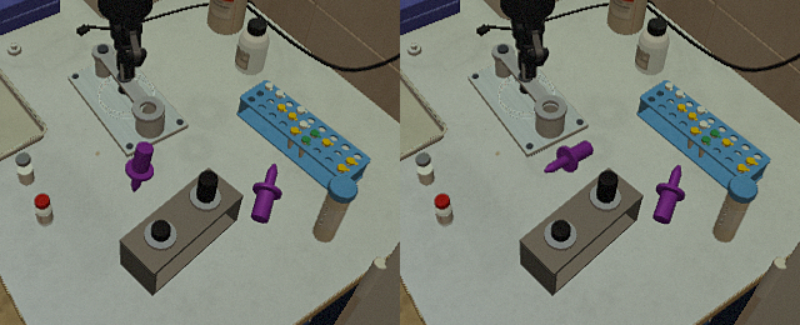

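View pics/t2b.png

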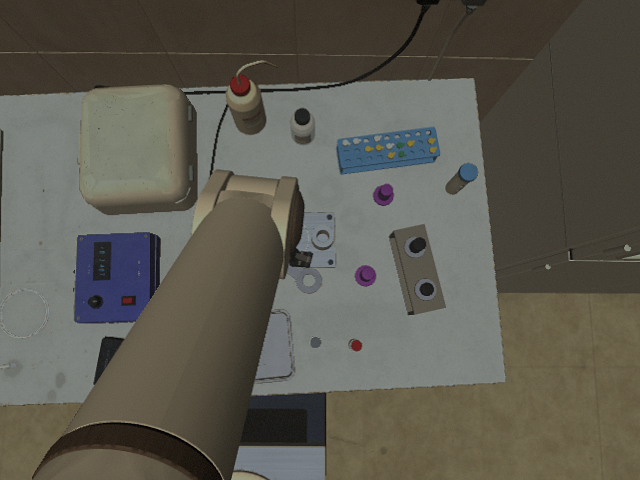

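Both purple pins had been standing on their noses and have tipped over by themselves; the gripper was nowhere near them. Now I'll release the grip and rise.

Request:
play_rows:
  motion:
    - [[0,0.0,0],[0,0,0]]
    - [[0,0.0,0],[0,0,0]]
    - [[0,0,0],[0,0,0]]
    - [[0,0,-0.4],[0,0,0]]
    - [[0,0,-1.2],[0,0,0]]
    - [[0,0,-2.4],[0,0,0]]
    - [[-1,0,-3.2],[0,0,0]]
    - [[-2.3,-0.5,-3.2],[0,0,0]]
    - [[-3.6,-1,-3.2],[0,0,0]]
    - [[-4.5,-1.3,-3.2],[0,0,0]]
  grip: 0

```text
time_s: 7.6
tool_pos: [0.4435, -0.246, 0.198]
tcp_rot: [[0.246, 0.969, -0.001], [0.969, -0.246, -0.002], [-0.002, -0.001, -1.0]]
force: [1.2, -0.5, -0.4]
grip_width: 1.002
```

```bash
python3 - <<'E'
from h import *
s=bot.state(); print(s['time_s'],s['tool_pos'],s['force'],s['grip_width'],s['q'][6])
for w in([.517,-.322,.2],[.517,-.322,.07]): print(np.round(rel(s,w),2))
p=camera('scene');save(p,'s5.png')
p=camera('top');save(p,'t5.png');
E
python3 -c "
import cv2,numpy as np
b=cv2.imread('pics/s5.png');cv2.imwrite('pics/s5c.png',cv2.resize(b[180:400,250:470],None,fx=2.7,fy=2.7))
b=cv2.imread('pics/t5.png');cv2.imwrite('pics/t5c.png',cv2.resize(b[190:340,230:460],None,fx=3.4,fy=3.4))"
```

```text
7.6 [ 0.44353306 -0.24596848  0.19797286] [ 1.23448499 -0.54676956 -0.42177019] 1.0016966470823303 1.8095024980997576
[-1.39  2.25 -0.05]
[-1.38  2.25  3.2 ]
```

View pics/s5c.png

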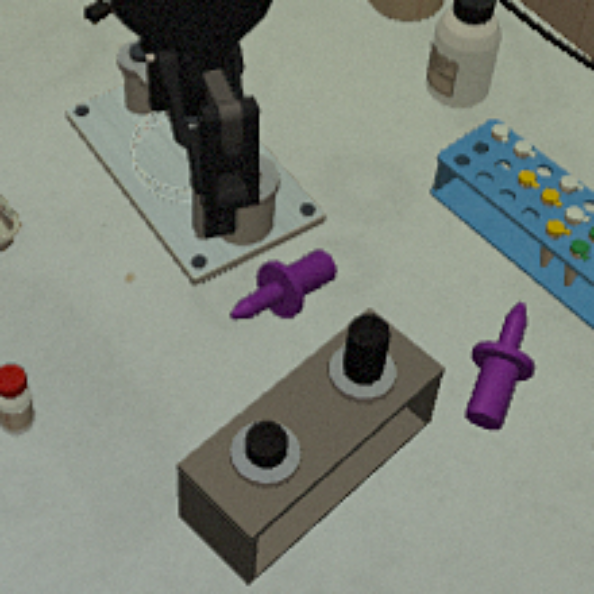

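View pics/t5c.png

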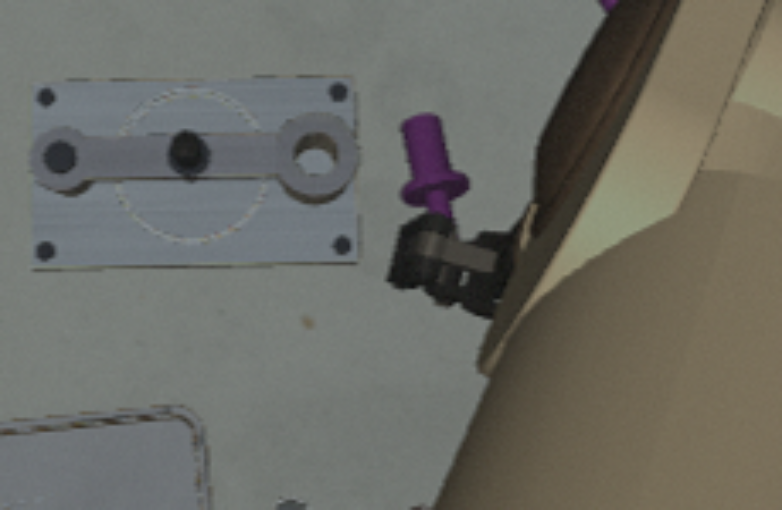

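The clamp is closed, with the eye over the boss. Now to the lock pin.

Request:
play_rows:
  motion:
    - [[-0.6,1,0],[0,0,0]]
    - [[-1.2,2,0],[0,0,0]]
    - [[-1.38,2.25,0],[0,0,0]]
    - [[-1.38,2.25,0],[0,0,0]]
    - [[-1.38,2.25,0],[0,0,0]]
    - [[-1.38,2.25,0],[0,0,0]]

```text
time_s: 8.45
tool_pos: [0.515, -0.3233, 0.1982]
tcp_rot: [[0.25, 0.968, -0.002], [0.968, -0.25, -0.003], [-0.003, -0.001, -1.0]]
force: [0.7, 0.8, -0.8]
grip_width: 1.001
```

```bash
python3 - <<'E'
from h import *
s=bot.state(); print(s['time_s'],s['tool_pos'],s['force'])
for w in([.517,-.3215,.2],[.517,-.3215,.071]): print(np.round(rel(s,w),2))
p=camera('wrist');save(p,'w6.png'); print(proj(p,[[.517,-.3215,.106],[.517,-.3215,.066]]))
p=camera('scene');save(p,'s6.png')
im=cv2.imread('pics/s6.png');cv2.imwrite('pics/s6c.png',cv2.resize(im[180:390,300:480],None,fx=2.8,fy=2.8))
E
```

```text
8.45 [ 0.51502373 -0.32334292  0.19820843] [ 0.6863292   0.75990035 -0.84159158]
[ 0.06  0.04 -0.05]
[0.07 0.04 3.18]
[[329.36031648 252.20940247]
 [328.89763718 237.52107348]]
```

View pics/w6.png

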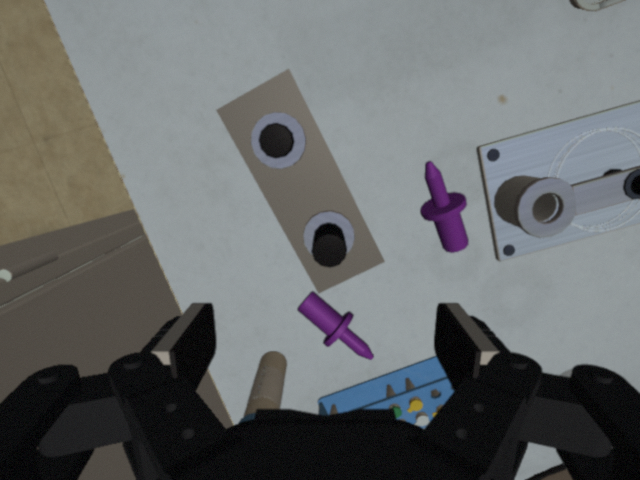

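View pics/s6c.png

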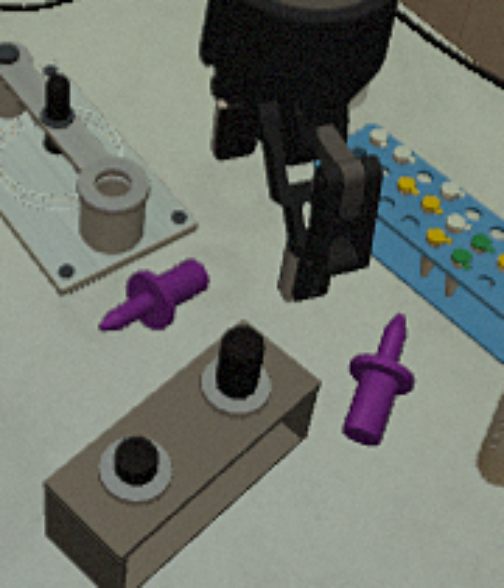

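The wrist picture shows the pin's collar at about (329,238) and its head at about (330,248), matching the predictions. I'll go down and grasp it.

Request:
play_rows:
  motion:
    - [[0.07,0.04,0.8],[0,0,0]]
    - [[0.07,0.04,1.6],[0,0,0]]
    - [[0.07,0.04,2.4],[0,0,0]]
    - [[0.07,0.04,2.9],[0,0,0]]
    - [[0.07,0.04,3.18],[0,0,0]]
    - [[0.07,0.04,3.18],[0,0,0]]
    - [[0.07,0.04,3.18],[0,0,0]]
    - [[0.07,0.04,3.18],[0,0,0]]

```text
time_s: 9.55
tool_pos: [0.5179, -0.3223, 0.0722]
tcp_rot: [[0.251, 0.968, -0.0], [0.968, -0.251, -0.004], [-0.004, 0.001, -1.0]]
force: [0.7, 0.9, 0.3]
grip_width: 1.001
```

Request:
play_rows:
  motion:
    - [[0,0,0],[0,0,0]]
    - [[0,0,0],[0,0,0]]
    - [[0,0,0],[0,0,0]]
    - [[0,0,0],[0,0,0]]
    - [[0,0,0],[0,0,0]]
    - [[0,0,0],[0,0,0]]
  grip: 1
  grip_force: 40

```text
time_s: 10.3
tool_pos: [0.5181, -0.3225, 0.0724]
tcp_rot: [[0.251, 0.968, 0.0], [0.968, -0.251, -0.004], [-0.004, 0.001, -1.0]]
force: [-0.4, 0.1, 3.1]
grip_width: 0.268
```

```bash
python3 - <<'E'
from h import *
s=bot.state(); print(s['time_s'],s['tool_pos'],s['force'],s['grip_width']*85,s['q'])
p=camera('wrist');save(p,'w7.png')
im=cv2.imread('pics/t5.png');cv2.imwrite('pics/t5d.png',cv2.resize(im[205:265,300:350],None,fx=10,fy=10,interpolation=cv2.INTER_CUBIC))
im=cv2.imread('pics/s6.png');cv2.imwrite('pics/s6d.png',cv2.resize(im[220:280,315:365],None,fx=10,fy=10,interpolation=cv2.INTER_CUBIC))
E
```

```text
10.3 [ 0.51809073 -0.32245665  0.07239569] [-0.39924349  0.06079561  3.11533062] 22.795398950300847 [ 0.41715901  0.58830271  0.12377891  1.7847125  -0.0932769   0.77209347
  1.90436811]
```

View pics/w7.png

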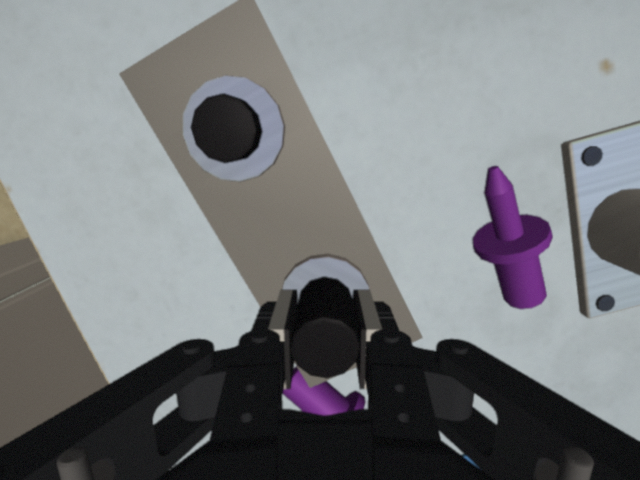

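View pics/t5d.png

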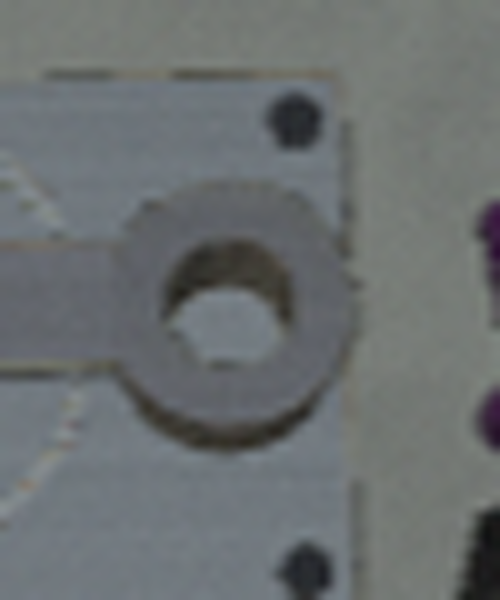

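View pics/s6d.png

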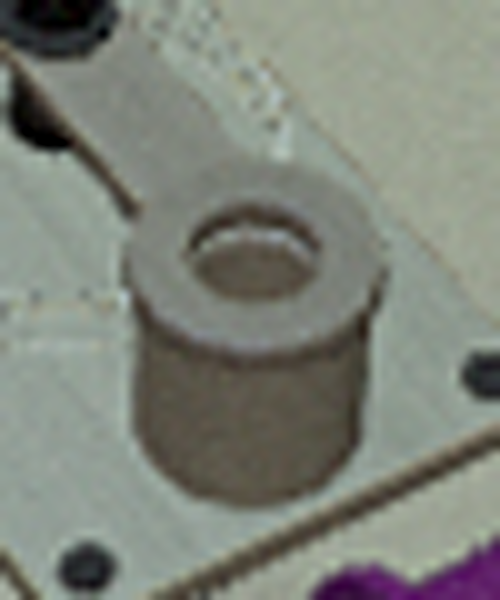

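Request:
play_rows:
  motion:
    - [[0,0,-0.3],[0,0,0]]
    - [[0,0,-0.8],[0,0,0]]
    - [[0,0,-1.4],[0,0,0]]
    - [[0,0,-2.0],[0,0,0]]
    - [[0,0,-2.6],[0,0,0]]
    - [[0,0,-2.6],[0,0,0]]
    - [[0,0,-2.6],[0,0,0]]

```text
time_s: 11.22
tool_pos: [0.5178, -0.3218, 0.1763]
tcp_rot: [[0.251, 0.968, -0.0], [0.968, -0.251, -0.004], [-0.004, 0.001, -1.0]]
force: [0.3, 0.6, -1.0]
grip_width: 0.268
```

```bash
python3 - <<'E'
from h import *
s=bot.state(); print(s['time_s'],s['tool_pos'],s['force'],s['grip_width']*85)
t=camera('top');p=camera('scene');save(p,'s8.png')
f=lambda c,x,y,ox,oy,z:atz(c,(ox+(x+.5)/10-.5,oy+(y+.5)/10-.5),z)[:2]
e1=f(t,233,302,300,205,.059);e2=f(p,254,253,315,220,.059);print(e1,e2)
e=(e1+e2)/2
for z in(.17,.13,.12): print(np.round(rel(s,[*e,z]),2))
im=cv2.imread('pics/s8.png');cv2.imwrite('pics/s8c.png',cv2.resize(im[150:390,300:480],None,fx=2.5,fy=2.5))
E
```

```text
11.225 [ 0.51777942 -0.32176775  0.17626069] [ 0.30709733  0.57267937 -0.96763489] 22.765943541865454
[ 0.53843075 -0.1517531 ] [ 0.53686257 -0.1533425 ]
[ 4.22 -0.58  0.14]
[ 4.22 -0.58  1.14]
[ 4.23 -0.58  1.39]
```

View pics/s8c.png

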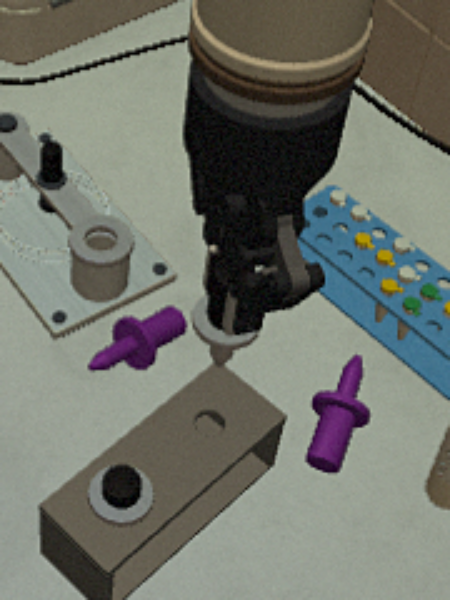

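Pin held upright. Moving above the eye.

Request:
play_rows:
  motion:
    - [[0.8,-0.1,0],[0,0,0]]
    - [[1.8,-0.2,0.1],[0,0,0]]
    - [[2.8,-0.4,0.1],[0,0,0]]
    - [[3.6,-0.5,0.1],[0,0,0]]
    - [[4.1,-0.57,0.1],[0,0,0]]
    - [[4.22,-0.57,0.3],[0,0,0]]
    - [[4.22,-0.57,0.7],[0,0,0]]
    - [[4.22,-0.57,1.0],[0,0,0]]
    - [[4.22,-0.57,1.0],[0,0,0]]
    - [[4.22,-0.57,1.0],[0,0,0]]

```text
time_s: 12.58
tool_pos: [0.5375, -0.1533, 0.1347]
tcp_rot: [[0.252, 0.968, -0.002], [0.968, -0.252, -0.003], [-0.004, -0.001, -1.0]]
force: [0.4, -0.2, -0.6]
grip_width: 0.269
```

```bash
python3 - <<'E'
from h import *
s=bot.state(); print(s['time_s'],s['tool_pos'],s['force'],s['grip_width']*85)
e=np.array([.5376,-.1524])
p=camera('scene');save(p,'s9.png')
z=s['tool_pos'][2]; co=z-.0724+.06
print(np.round(rel(s,[*e,.0714]),3))
print('eye',proj(p,[*e,.059]),'collar top',proj(p,[*s['tool_pos'][:2],co+.006]),'nose',proj(p,[*s['tool_pos'][:2],co-.04]))
im=cv2.imread('pics/s9.png');cv2.imwrite('pics/s9c.png',cv2.resize(im[200:280,300:380],None,fx=7,fy=7,interpolation=cv2.INTER_CUBIC))
p=camera('top');save(p,'t9.png')
print('eye',proj(p,[*e,.059]),'collar top',proj(p,[*s['tool_pos'][:2],co+.006]),'nose',proj(p,[*s['tool_pos'][:2],co-.04]))
im=cv2.imread('pics/t9.png');cv2.imwrite('pics/t9c.png',cv2.resize(im[200:270,285:365],None,fx=7,fy=7,interpolation=cv2.INTER_CUBIC))
p=camera('wrist');save(p,'w9.png')
E
```

```text
12.575 [ 0.53747785 -0.15329558  0.13465196] [ 0.37735436 -0.18113736 -0.58619155] 22.885316151468995
[ 2.800e-02 -1.000e-03  1.581e+00]
eye [[340.02914369 244.36386959]] collar top [[341.41957276 217.68575031]] nose [[340.61187264 235.9932511 ]]
eye [[323.19444171 235.19146015]] collar top [[324.7534147  228.04562904]] nose [[324.01754745 232.96498959]]
```

View pics/s9c.png

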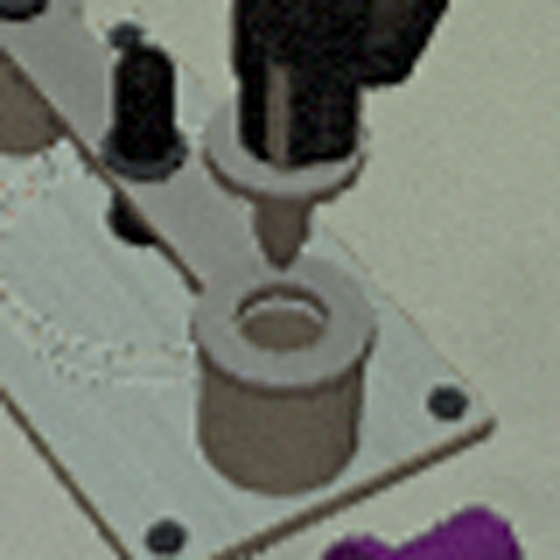

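View pics/t9c.png

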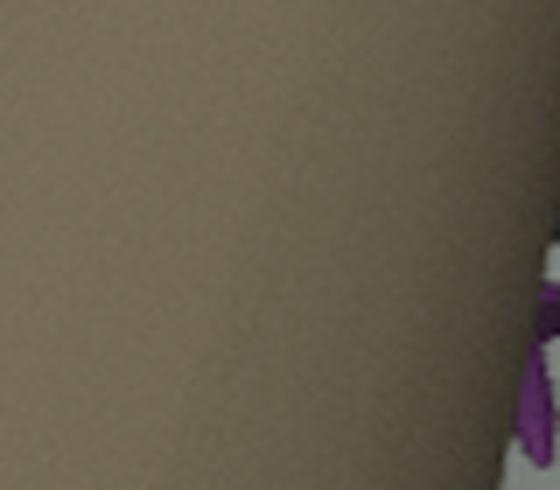

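View pics/w9.png

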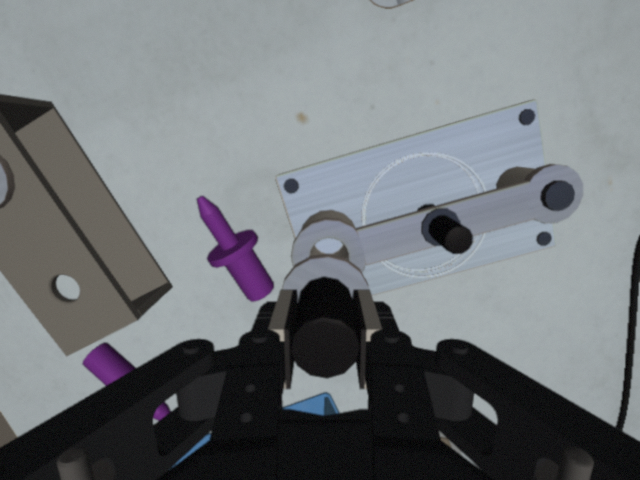

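In the scene view the nose is at (340,238), over the hole at (340,245), and within 1–2 mm of the prediction. The hole leaves 5 mm of play all round, so I'll lower.

Request:
play_rows:
  motion:
    - [[0.03,0,0.15],[0,0,0]]
    - [[0.03,0,0.35],[0,0,0]]
    - [[0.03,0,0.55],[0,0,0]]
    - [[0.03,0,0.75],[0,0,0]]
    - [[0.03,0,0.9],[0,0,0]]
    - [[0.03,0,0.9],[0,0,0]]

```text
time_s: 13.48
tool_pos: [0.5377, -0.1517, 0.0985]
tcp_rot: [[0.251, 0.968, -0.002], [0.968, -0.251, -0.003], [-0.004, -0.001, -1.0]]
force: [1.2, -0.4, -0.5]
grip_width: 0.268
```

```bash
python3 - <<'E'
from h import *
s=bot.state(); print(s['time_s'],s['tool_pos'],s['force'],s['grip_width']*85)
e=np.array([.5376,-.1524]);print(np.round(rel(s,[*e,.0714]),3))
p=camera('scene');save(p,'s10.png')
im=cv2.imread('pics/s10.png');cv2.imwrite('pics/s10c.png',cv2.resize(im[200:280,300:380],None,fx=7,fy=7,interpolation=cv2.INTER_CUBIC))
E
```

```text
13.475 [ 0.5377262  -0.15170369  0.0985426 ] [ 1.2124873  -0.4158417  -0.47415996] 22.750636484069613
[-0.015  0.002  0.679]
```

View pics/s10c.png

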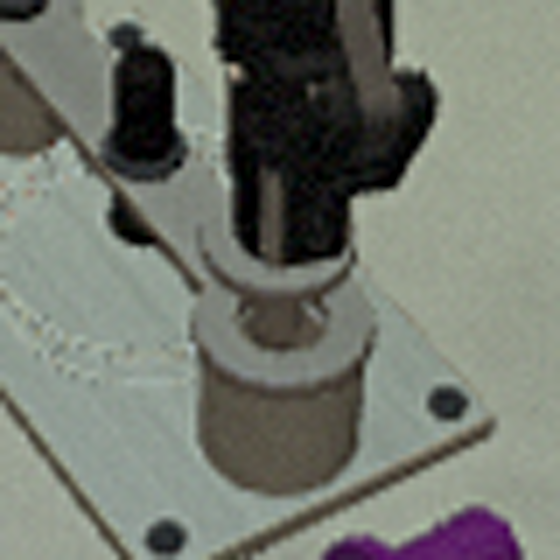

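The nose is in the hole with no force. Lowering the rest of the way.

Request:
play_rows:
  motion:
    - [[0,0,0.12],[0,0,0]]
    - [[0,0,0.27],[0,0,0]]
    - [[0,0,0.42],[0,0,0]]
    - [[0,0,0.55],[0,0,0]]
    - [[0,0,0.63],[0,0,0]]
    - [[0,0,0.66],[0,0,0]]
    - [[0,0,0.66],[0,0,0]]

```text
time_s: 14.4
tool_pos: [0.5381, -0.1519, 0.0726]
tcp_rot: [[0.251, 0.968, -0.001], [0.968, -0.251, -0.003], [-0.004, -0.0, -1.0]]
force: [-0.3, 0.5, -1.7]
grip_width: 0.269
```

```bash
python3 - <<'E'
from h import *
s=bot.state(); print(s['time_s'],s['tool_pos'],s['force'],s['grip_width']*85)
p=camera('scene');save(p,'s11.png')
im=cv2.imread('pics/s11.png');cv2.imwrite('pics/s11c.png',cv2.resize(im[200:280,300:380],None,fx=7,fy=7,interpolation=cv2.INTER_CUBIC))
E
```

```text
14.4 [ 0.53807374 -0.15193898  0.0725838 ] [-0.25473913  0.49869751 -1.65373679] 22.851499981065036
```

View pics/s11c.png

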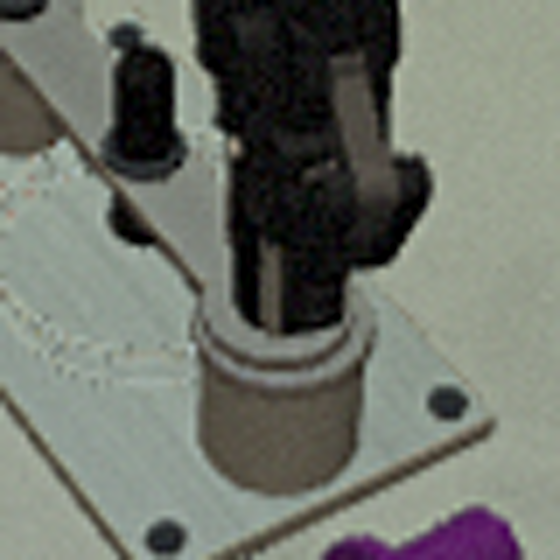

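The collar is within about 1 mm of the arm. I'll release with a partial opening, to keep clear of the black grip, and rise.

Request:
play_rows:
  motion:
    - [[0,0,0.02],[0,0,0]]
    - [[0,0,0.02],[0,0,0]]
    - [[0,0,0.02],[0,0,0]]
    - [[0,0,0.0],[0,0,0]]
    - [[0,0,-0.4],[0,0,0]]
    - [[0,0,-1.0],[0,0,0]]
    - [[0,0,-2.0],[0,0,0]]
    - [[0,0,-3.0],[0,0,0]]
    - [[0,0,-3.5],[0,0,0]]
    - [[0,0,-3.5],[0,0,0]]
  grip: 0.4

```text
time_s: 15.7
tool_pos: [0.5398, -0.1519, 0.2156]
tcp_rot: [[0.251, 0.968, 0.004], [0.968, -0.251, -0.004], [-0.003, 0.005, -1.0]]
force: [0.4, 0.2, 0.1]
grip_width: 0.596
```

Request:
play_rows:
  motion:
    - [[1,-1,0],[0,0,0]]
    - [[2,-2,0],[0,0,0]]
    - [[3,-3,0],[0,0,0]]
    - [[4,-4,0],[0,0,0]]
    - [[4,-4,0],[0,0,0]]
    - [[4,-4,0],[0,0,0]]

```text
time_s: 16.45
tool_pos: [0.425, 0.0427, 0.2139]
tcp_rot: [[0.251, 0.968, 0.004], [0.968, -0.251, -0.005], [-0.004, 0.005, -1.0]]
force: [-0.4, -0.4, -0.6]
grip_width: 0.595
```

```bash
python3 - <<'E'
from h import *
s=bot.state(); print(s['time_s'],s['tool_pos'],s['force'],s['grip_width']*85)
e=[.5376,-.1524]
for n,b in(('scene',(200,280,300,380)),('top',(190,270,280,360))):
    p=camera(n);save(p,n+'12.png')
    print(n,'collar',proj(p,[*e,.065]),'head',proj(p,[*e,.105]))
    im=cv2.imread(f'pics/{n}12.png');cv2.imwrite(f'pics/{n}12c.png',cv2.resize(im[b[0]:b[1],b[2]:b[3]],None,fx=7,fy=7,interpolation=cv2.INTER_CUBIC))
E
```

```text
16.45 [0.42503703 0.0427454  0.21390062] [-0.37089389 -0.41224673 -0.64752562] 50.583790584165925
scene collar [[340.12598786 242.14754379]] head [[340.79706836 226.77747343]]
top collar [[323.2781223  234.61009466]] head [[323.86600445 230.52575617]]
```

View pics/scene12c.png

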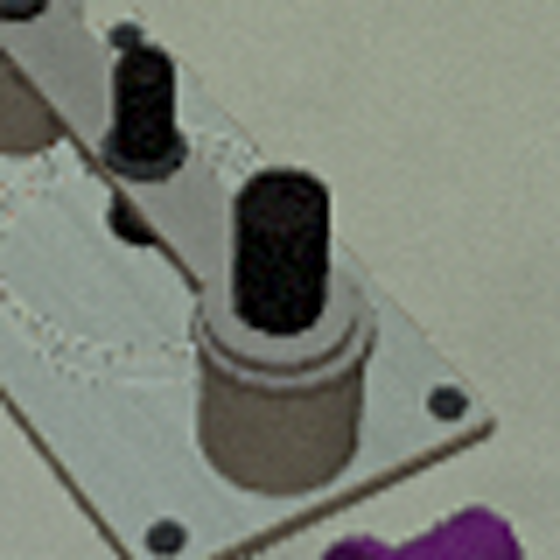

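View pics/top12.png

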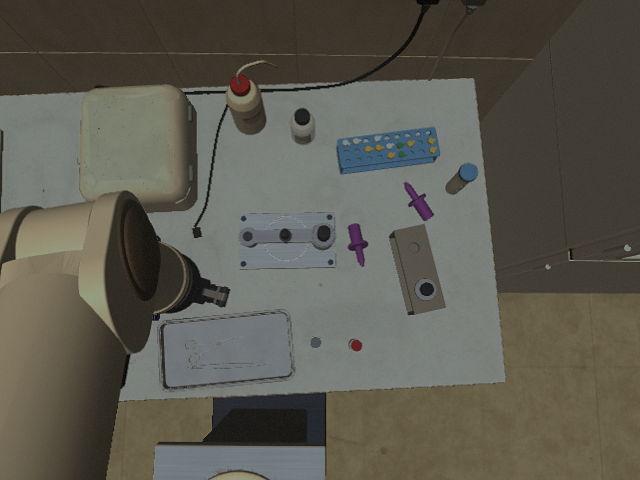

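The pin is seated: the head top is at (340,227), against (341,227) predicted for a seated pin, with the collar flush on the eye. The purple pins lie still on the table and the robot is clear, so I'll hand in.

```bash
python3 - <<'E'
from h import *
s=bot.state(); print(np.abs(s['dq']).max()); print(bot.hand_in())
E
```

```text
0.005382966184370563
the job is handed in; nothing more can be done
None
```

I locked the clamp and handed the job in at about 16.5 s of the 45 s allowed; `bot.hand_in()` gives no verdict.

- **Clamp:** I swung the arm by its black grip until it met its stop, pressing on with about 12 N sideways. After letting go, the measured eye centre was within 1 mm of the boss hole.
- **Pin:** I took the tall-headed pin from the rack and lowered it through both holes with under 2 N of resistance. I released it about 1 mm above its seat and backed the gripper away.
- **Last checks:** The scene view shows the collar resting on the eye, and the pin's head top is within 1 px of where a seated pin should be. The arm is still closed and the robot touches nothing.
- **Unexpected:**
  - Both purple look-alike pins, which started out standing on their noses, tipped over by themselves while I was working at the clamp. I did not touch them, and they lie on the table.
  - One picture taken just before insertion put the collar about 3 px (up to 9 mm in height) lower than predicted. The nose agreed to 1–2 mm, and the insertion showed no problem.

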